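# Load three laundry tablets into the sliding-lid tub

## Robot

A 7-joint arm with a two-finger parallel gripper is mounted at the origin on the work surface. World frame = base frame: x ahead of the robot, y to its left, z up, the work surface at z = 0. Lengths are in m, angles in rad, forces in N, time in s.
With the tool pointing down it reaches from about 0.425 to 0.925 m from the base axis. Payload 6.8 kg.
Tool frame: the origin (TCP) lies at the very end of the fingers, on their centre line; the grasp point (between the pads) lies 19 mm behind it (grip_point_offset is the distance from the TCP to the grasp point, in m); z points along the fingers, y is the line along which they close (so a half turn about z gives the same grasp; the last joint's range is limited). The gripper opens to 85 mm and grips with 20 to 120 N. Pads are 22 mm wide; open, the fingers measure 114 mm over their backs; the gripper's body (76 mm by 85 mm) begins 54 mm behind the grasp point. The pads swing forward as they close: fully open they stand 13 mm farther back than shut.
Start: joints at [1.103, 0.477, 0.022, 1.555, -0.011, 1.109, -0.083], TCP at [0.238, -0.632, 0.231] pointing down, gripper open.
Joint ranges: [-2.96, 2.96], [-0.34, 2.1], [-1.41, 1.46], [0.24, 2.44], [-1.37, 4.51], [0.17, 1.92], [-2.96, 2.96]. Speed limits (rad/s): [2.39, 2.39, 3.14, 3.14, 3.14, 3.14, 3.14].

## Interface

Orientations are given as a unit quaternion [w, x, y, z].
In Python, from station import * gives the robot as it stands.
- The arm moves only by the tool carry_out, never from a script. Its argument "rows" is text: rows parted by semicolons, each of 4 numbers parted by spaces: the shift along the world's x, y, z in mm, then the turn about the world's z in degrees. In form: dx dy dz yaw; .... A call has 1 to 10 rows; each row shifts and turns the commanded pose from where the row before left it; what a row does not reach is not made up. A row lasts 1/8 s, in which the tool goes at most 62.5 mm and 10.7 degrees, less where a joint would pass 70% of its speed; a pose out of reach is approached as far as the arm can. A call is refused whole if a number of a shift passes 62.5 or a number of a turn 10.7, either way. A call with a gripper value outside its range is refused whole. "claw" is the finger opening in mm, from 0 to 85.4, set as the call begins (left out, the last holds). The fingers move at their own pace and stop on an object; "force" is the grip in N (left out, the last holds). Time passes only in rows, so rows that do not move let the fingers close. It gives the time, the measured TCP pose, the force, the opening and the grip force at its end, in the units of the state.
- get_obs(): the state, without advancing time (a new reading comes with each control period).
- read_camera(name): name is "scene" or "side" or "wrist"; returns a dict with "img" (480x640x3 uint8, blue, green, red), "fov_y" (degrees; the focal length in pixels is half the picture's height over the tangent of half this angle, whatever the lens; pixels are square), "cx", "cy" (the principal point, pixels), "distortion" ([k1, k2, p1, p2, k3] as OpenCV has them; the pictures are not rectified), "world_to_cam" (4x4, takes a point from world to camera coordinates). Camera axes: x right, y up, looking along -z (the intrinsics and any distortion apply to the point x, -y, -z); pixel columns grow to the right and rows downward; lengths in m; the calibration is good to about 2 mm. A picture is of the moment at which its call begins. There is no depth.
- hand_in(): hands the job in; it is judged then, once.
Trained networks look in the newest picture that a camera, given by its name, has taken for a name from the list of things; names that differ only in an ending like _2 or _b are one class to them, and where a whole thing is asked for, a point or a joint stands for the part that bears it (a point fixed in the world has none). Each returns a list of dicts, best first, with "confidence" (0 to 1); they miss things now and then, are a little off and sometimes report something else, mostly with a low value. They report only what shows in the picture. A call takes as long as a camera call. They do not tell look-alikes from the thing itself.
- recognise(camera, thing): "centre" ([column, row] in pixels, amid what is visible of it).
- outline_of(camera, thing): "pixels" (480x640 bool, what is visible of it) and "centre" ([column, row] in pixels, amid what is visible of it).
- place_of(camera, thing): "centre" ([column, row] in pixels: a listed point, or the origin of a listed thing).
The state is a dict: "t": time; "q": joint angles; "joint_vel": joint speeds; "joint_torque": joint torques, N m; "eef_pos": TCP position; "tool_rot": TCP orientation; "contact_force": force on the tool from outside, world axes, zero at the start; "torque": the same for the moment, N m; "gripper_width": opening from 0.0 (shut) to 1.0 (fully open); "grasp_force": force on a finger pad.
Only numpy, scipy, OpenCV 4.12 (cv2) and the standard library are available. Lean on these libraries where they do the work, as an engineer would, in place of code of your own. Each camera call takes 0.05 s, during which the arm holds its last target. There are 200 camera calls.

## Task

The lid of the grey tub is partly over its pockets: slide it fully back, put one laundry tablet flat in the bottom of each of the three pockets, then slide the lid fully shut over them so they stay dry. Leave the dispenser, bottle, funnel and clothes peg where they are.

Things in the scene. Friction and masses are not known exactly. Their poses are not given: they have to be found in the camera images.
- tub: grey plastic tub fixed to the counter, 150 (its x) x 360 (its y) x 50 high; origin at the centre of its underside, z up. Its -y half holds a white insert, top 26 high, with three pockets in a row along its centre line; its +y half is an empty bay. Walls 6 thick; lid tracks inside the two long walls leave a clear width of 128 between them, room for an opened gripper above the insert
- pocket_1 (a point): first pocket of the tub, farthest from the empty bay, at tub y = -144: round bore 45 diameter, 18 deep; this point is the centre of its floor, 8 above the counter (mouth 26 above the counter); axes as the tub's
- pocket_2 (a point): middle pocket of the tub, at tub y = -94: round bore 45 diameter, 18 deep; this point is the centre of its floor, 8 above the counter (mouth 26 above the counter); axes as the tub's
- pocket_3 (a point): third pocket of the tub, nearest the empty bay, at tub y = -44: round bore 45 diameter, 18 deep; this point is the centre of its floor, 8 above the counter (mouth 26 above the counter); axes as the tub's
- lid (a joint): travel in m of the blue lid (panel 136 x 174 x 5, underside 40 and top 45 above the counter, in the tracks) along tub +y: 0 = fully shut over the pockets at its stop, 0.172 = fully back over the empty bay at its stop, all pockets clear. Starts over part of the pockets. Slides with about 2 N of friction and stays where it is left
- lid_grip (a point): centre of the top of the lid's white grip bar, 71 above the counter; the bar is 60 long (tub x), 12 thick (tub y), 26 high, upright at the middle of the lid (tub y = -87 + lid travel); axes as the tub's
- tablet_a: round hard laundry tablet, yellow with an orange band, 36 diameter x 24 high, about 35 g, lying flat on the counter (top at z = 24); origin at its centre, z along its axis
- tablet_b: round hard laundry tablet, yellow with an orange band, 36 diameter x 24 high, about 35 g, lying flat on the counter (top at z = 24); origin at its centre, z along its axis
- tablet_c: round hard laundry tablet, yellow with an orange band, 36 diameter x 24 high, about 35 g, lying flat on the counter (top at z = 24); origin at its centre, z along its axis
- dispenser: bystander: white pump dispenser, 68 diameter, 186 high, standing on the 40 high steel shelf at the left; origin at the centre of its underside
- bottle: bystander: empty green glass bottle, 66 diameter, 205 high, standing on the steel shelf; origin at the centre of its underside
- funnel: bystander: green plastic funnel, mouth down, 100 diameter, 110 high, on the steel shelf; origin at the centre of its underside
- peg: bystander: wooden clothes peg, 74 x 16 x 11, lying on the counter beyond the tub; origin at the centre of its underside, x along its length
There are look-alikes about, which are no part of the job. What is shaped like the tablet_c but blue or pink is not meant.

How it is judged:
By the outcome, as a careful person would: the job done as asked, in the order asked, and still so for the second after the job is handed in, with the robot touching nothing.
It also fails if it takes over 72 s, if anything falls off the work surface, if the arm or the gripper's body presses on something with over 40 N, if the wrist force passes 120 N, or if a joint passes its speed limit or range.

## Working session

There is one attempt and no reset: what is moved stays moved. The work goes in short steps, Python scripts to look and compute and a tool call to move; the robot and the scene stay as the last step left them, time stands still between calls to the robot, and variables do not carry over. Pictures are saved under pics/ and viewed, at most 11 in all, crops included, and the job is handed in when it is done.

Besides the shell and the picture viewer there is one more tool, called in YAML: its name, and indented under it one key for each argument. carry_out: Moves the arm, as the interface text tells. Its arguments: {"type":"object","properties":{"rows":{"type":"string"},"claw":{"type":"number"},"force":{"type":"number"}},"required":["rows"]}

```bash
ls; mkdir -p pics
cat > h.py <<'E'
from station import *
import numpy as np, cv2
def cam(n):
    c=read_camera(n); f=240/np.tan(np.radians(c["fov_y"])/2)
    c["K"]=np.array([[f,0,c["cx"]],[0,f,c["cy"]],[0,0,1.]]); c["D"]=np.array(c["distortion"],float); c["M"]=np.array(c["world_to_cam"]); return c
def ray(c,px,z):
    u=cv2.undistortPoints(np.array([[px]],float),c["K"],c["D"])[0,0]
    R,t=c["M"][:3,:3],c["M"][:3,3]; o=-R.T@t; d=R.T@np.array([u[0],-u[1],-1])
    return o+d*(z-o[2])/d[2]
def proj(c,p):
    q=(c["M"]@np.append(p,1))[:3]*[1,-1,-1]
    return cv2.projectPoints(q[None],np.zeros(3),np.zeros(3),c["K"],c["D"])[0][0,0]
E
python3 - <<'E'
from h import *
o=get_obs(); print(o["t"],o["eef_pos"],o["tool_rot"],o["gripper_width"])
for n in ("scene","side","wrist"):
    c=cam(n); cv2.imwrite(f"pics/{n}0.png",c["img"])
    R,t=c["M"][:3,:3],c["M"][:3,3]; print(n,-R.T@t,c["fov_y"])
    for th,z in (("tablet_a",.012),("pocket_1",.008),("pocket_2",.008),("pocket_3",.008),("lid_grip",.071),("tub",0),("peg",0)):
        for r in place_of(n,th): print(n,th,round(r["confidence"],2),np.round(r["centre"]),np.round(ray(c,r["centre"],z)[:2],4))
E
```

```text
pics
0.0 [ 0.23745934 -0.63122446  0.2303489 ] [-8.67191177e-04  9.83859213e-01  1.78942040e-01 -2.06310042e-04] 0.9989336705780941
scene [ 1.07260347 -0.19292612  0.92874982] 56.291302454979565
scene tablet_a 0.73 [189. 308.] [ 0.5739 -0.3025]
scene tablet_a 0.67 [238. 258.] [ 0.5005 -0.16  ]
scene tablet_a 0.61 [215. 284.] [ 0.5434 -0.2319]
scene tablet_a 0.48 [176. 258.] [ 0.4358 -0.2933]
scene tablet_a 0.21 [346. 236.] [0.5592 0.0968]
scene pocket_1 0.76 [313. 250.] [0.5569 0.0089]
scene pocket_1 0.68 [291. 256.] [ 0.5494 -0.0448]
scene pocket_1 0.62 [328. 243.] [0.5548 0.05  ]
scene pocket_2 0.76 [313. 250.] [0.5569 0.0089]
scene pocket_2 0.68 [291. 256.] [ 0.5494 -0.0448]
scene pocket_2 0.62 [328. 243.] [0.5548 0.05  ]
scene pocket_3 0.76 [313. 250.] [0.5569 0.0089]
scene pocket_3 0.68 [291. 256.] [ 0.5494 -0.0448]
scene pocket_3 0.62 [328. 243.] [0.5548 0.05  ]
scene lid_grip 0.9 [360. 220.] [0.5661 0.1272]
scene lid_grip 0.61 [330. 241.] [0.588 0.039]
scene tub 0.84 [345. 236.] [0.5504 0.0983]
scene tub 0.7 [240. 315.] [ 0.6358 -0.2053]
scene peg 0.6 [323. 339.] [ 0.7651 -0.0
[... 278 characters left out ...]
58 [303. 328.] [ 0.5065 -0.1539]
side pocket_1 0.8 [304. 273.] [0.5518 0.0095]
side pocket_1 0.77 [300. 257.] [0.5563 0.0635]
side pocket_1 0.56 [308. 292.] [ 0.5454 -0.0516]
side pocket_2 0.8 [304. 273.] [0.5518 0.0095]
side pocket_2 0.77 [300. 257.] [0.5563 0.0635]
side pocket_2 0.56 [308. 292.] [ 0.5454 -0.0516]
side pocket_3 0.8 [304. 273.] [0.5518 0.0095]
side pocket_3 0.77 [300. 257.] [0.5563 0.0635]
side pocket_3 0.56 [308. 292.] [ 0.5454 -0.0516]
side lid_grip 0.86 [294. 218.] [0.5617 0.1265]
side lid_grip 0.4 [230. 164.] [0.4606 0.4088]
side tub 0.88 [300. 251.] [0.5645 0.0948]
side peg 0.46 [412. 277.] [ 0.7763 -0.0641]
wrist [ 0.30685288 -0.60662003  0.37311011] 58.596977062214336
```

View pics/side0.png

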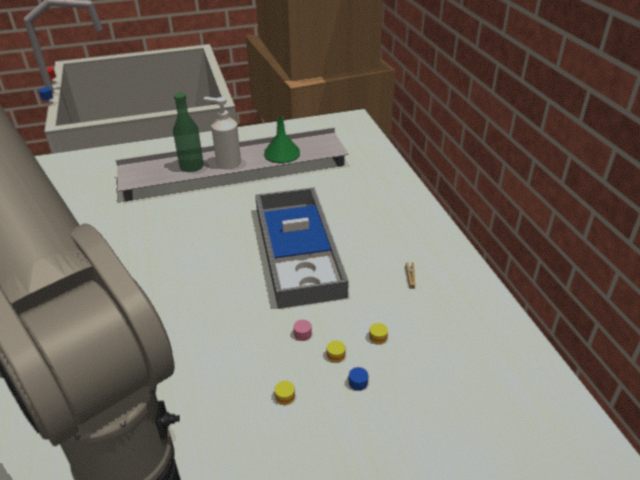

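View pics/scene0.png

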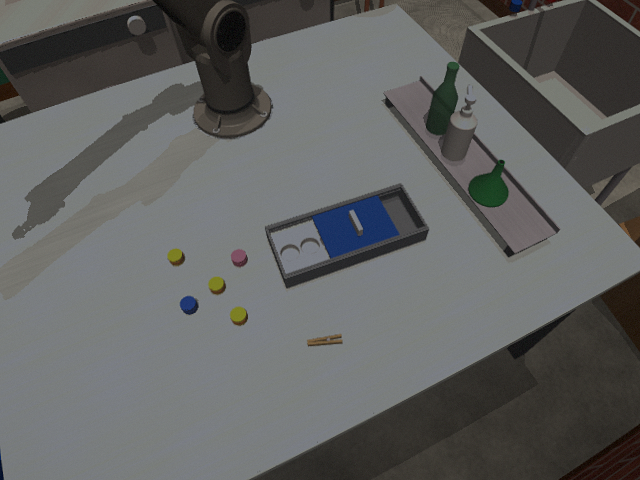

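Yellow tablets show at side (285,391), (338,350) and (379,333), which are scene (176,258), (216,284) and (239,315). The look-alikes are blue at side (358,378) / scene (189,305) and pink at side (303,328) / scene (239,257). I'll take the yellow ones only. The lid hides pocket 3. Next I'll fit precise poses.

```bash
cat >> h.py <<'E'
from scipy.optimize import minimize
def hullmask(c,P):
    m=np.zeros((480*4,640*4),np.uint8); pts=np.array([proj(c,p) for p in P])
    cv2.fillConvexPoly(m,cv2.convexHull(np.int32(pts*4+2)),1); return cv2.resize(m.astype(np.float32),(640,480),interpolation=cv2.INTER_AREA)
def box(a,b,z0,z1): return np.array([[x,y,z] for x in(-a/2,a/2) for y in(-b/2,b/2) for z in(z0,z1)])
CYL=np.array([[.018*np.cos(t),.018*np.sin(t),z] for t in np.linspace(0,6.28,24) for z in(0,.024)])
def place(P,v):
    s,k=np.sin(v[2]),np.cos(v[2]); return P@np.array([[k,s,0],[-s,k,0],[0,0,1]])+[v[0],v[1],0]
def fit(cs,ms,P,v0,yaw):
    f=lambda u: sum(np.abs(hullmask(c,place(P,[v0[0]+u[0]/1e3,v0[1]+u[1]/1e3,v0[2]+(u[2]/100 if yaw else 0)]))-m).sum()/m.sum() for c,m in zip(cs,ms))
    n=3 if yaw else 2; S=np.vstack([np.zeros(n),8*np.eye(n)])
    r=minimize(f,np.zeros(n),method="Nelder-Mead",options=dict(initial_simplex=S,xatol=.05,fatol=1e-4))
    u=np.append(r.x,0)[:3]; return np.round([v0[0]+u[0]/1e3,v0[1]+u[1]/1e3,v0[2]+(u[2]/100 if yaw else 0)],4),round(r.fun,3)
def yellow(c,p,r=16):
    h=cv2.cvtColor(c["img"],cv2.COLOR_BGR2HSV); m=((h[...,0]>8)&(h[...,0]<35)&(h[...,1]>120)&(h[...,2]>60)).astype(np.float32)
    w=np.zeros_like(m); x,y=np.int32(np.round(p)); w[y-r:y+r,x-r:x+r]=1; return m*w
E
cat > m.py <<'E'
from h import *
cs=[cam("scene"),cam("side")]
for n,s in (("A",(.436,-.292)),("B",(.549,-.23)),("C",(.64,-.207))):
    ps=[proj(c,[*s,.012]) for c in cs]
    ms=[yellow(c,p) for c,p in zip(cs,ps)]
    print(n,[m.sum() for m in ms],fit(cs,ms,CYL,[*s,0],False),[fit([c],[m],CYL,[*s,0],False) for c,m in zip(cs,ms)])
ms=[outline_of(n,"tub")[0]["pixels"].astype(np.uint8) for n in("scene","side")]
hm=[]
for m in ms:
    k=max(cv2.findContours(m,0,2)[0],key=cv2.contourArea); z=np.zeros((480,640),np.uint8); cv2.fillConvexPoly(z,cv2.convexHull(k),1); hm.append(z.astype(np.float32))
v,e=fit(cs,hm,box(.15,.36,0,.05),[.557,.096,-.07],True); print("tub",v,e,[fit([c],[m],box(.15,.36,0,.05),[.557,.096,-.07],True) for c,m in zip(cs,hm)])
for y in(-.144,-.094,-.044): print("pocket",place(np.array([[0,y,.008]]),v))
for n,c in zip(("scene","side"),cs):
    for t,z in (("lid_grip",.071),("dispenser",.04),("bottle",.04),("funnel",.04),("peg",0)):
        r=place_of(n,t); print(n,t,np.round(ray(c,r[0]["centre"],z),3) if r else None)
i=cs[1]["img"].copy()
for p in place(box(.15,.36,.05,.05)[::2],v): cv2.circle(i,tuple(np.int32(np.round(proj(cs[1],p)))),1,(0,0,255),-1)
for y in(-.144,-.094,-.044): cv2.circle(i,tuple(np.int32(np.round(proj(cs[1],place(np.array([[0,y,.026]]),v)[0])))),1,(0,255,0),-1)
cv2.imwrite("pics/side1.png",cv2.resize(i[180:410,230:430],None,fx=2.6,fy=2.6,interpolation=cv2.INTER_CUBIC))
E
python3 m.py
```

```text
A [np.float32(194.0), np.float32(372.0)] (array([ 0.4337, -0.2933,  0.    ]), np.float64(0.482)) [(array([ 0.4319, -0.2941,  0.    ]), np.float64(0.271)), (array([ 0.435 , -0.2931,  0.    ]), np.float64(0.204))]
B [np.float32(210.0), np.float32(322.0)] (array([ 0.549 , -0.2287,  0.    ]), np.float64(0.436)) [(array([ 0.5475, -0.2288,  0.    ]), np.float64(0.235)), (array([ 0.5496, -0.2283,  0.    ]), np.float64(0.194))]
C [np.float32(231.0), np.float32(294.0)] (array([ 0.6416, -0.2091,  0.    ]), np.float64(0.44)) [(array([ 0.6394, -0.2091,  0.    ]), np.float64(0.196)), (array([ 0.6427, -0.2073,  0.    ]), np.float64(0.235))]
tub [ 0.5599  0.098  -0.0756] 0.046 [(array([ 0.5594,  0.097 , -0.0802]), np.float64(0.028)), (array([ 0.5603,  0.0987, -0.0768]), np.float64(0.017))]
pocket [[ 0.54902397 -0.04558869  0.008     ]]
pocket [[0.55280037 0.00426849 0.008     ]]
pocket [[0.55657677 0.05412568 0.008     ]]
scene lid_grip [0.559 0.125 0.071]
scene dispenser [0.455 0.466 0.04 ]
scene bottle [0.356 0.486 0.04 ]
scene funnel [0.601 0.468 0.04 ]
scene peg [ 0.765 -0.064  0.   ]
side lid_grip [0.567 0.125 0.071]
side dispenser [0.459 0.463 0.04 ]
side bottle [0.363 0.472 0.04 ]
side funnel [0.634 0.484 0.04 ]
side peg [ 0.771 -0.065  0.   ]
```

View pics/side1.png

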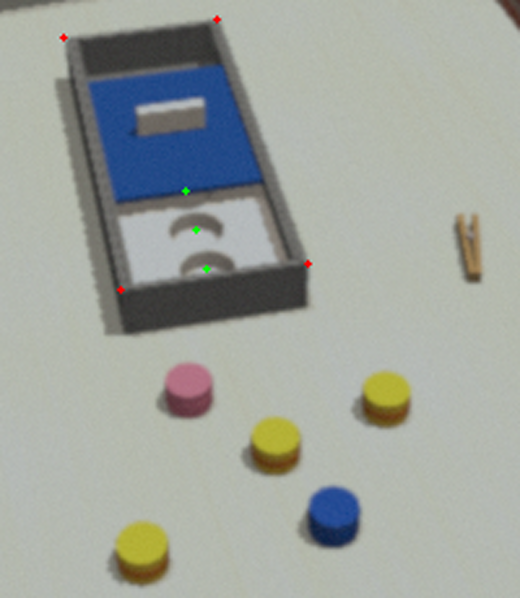

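carry_out:
  rows: "36 43 0 9.3;36 43 0 9.3;36 43 0 9.3;36 43 0 9.3;36 43 0 9.3;36 43 0 9.3;36 43 0 9.3;0 0 0 0;0 0 0 0"
  claw: 85
  force: 40

```text
t: 3.02
eef_pos: [0.4893, -0.3314, 0.2312]
tool_rot: [-0.0, 0.733, 0.68, -0.0]
contact_force: [-1.1, 0.1, -0.5]
gripper_width: 0.998
grasp_force: 0.0
```

```bash
cat > w.py <<'E'
import sys
from h import *
o=get_obs(); print(o["t"],o["eef_pos"],o["tool_rot"],o["gripper_width"])
c=cam("wrist"); cv2.imwrite(sys.argv[1],c["img"])
for r in place_of("wrist","tablet_a"):
    p=ray(c,r["centre"],.012); s=p[:2]
    m=yellow(c,r["centre"],45)
    print(round(r["confidence"],2),np.round(r["centre"]),np.round(s,4),m.sum(), fit([c],[m],CYL,[*s,0],False) if m.sum()>300 else "")
for t,z in(("pocket_1",.008),("lid_grip",.071)):
    for r in place_of("wrist",t): print(t,round(r["confidence"],2),np.round(r["centre"]),np.round(ray(c,r["centre"],z),4))
E
python3 w.py pics/w1.png
```

```text
3.025 [ 0.48925755 -0.33135516  0.23123026] [-5.05636473e-06  7.33415600e-01  6.79780434e-01 -3.45318432e-04] 0.9983729313302019
0.94 [416. 154.] [ 0.5695 -0.3017] 0.0 
0.71 [254. 156.] [ 0.4341 -0.2935] 1491.0 (array([ 0.4351, -0.2938,  0.    ]), np.float64(0.131))
0.63 [386.  63.] [ 0.5481 -0.2279] 1667.0 (array([ 0.5491, -0.2292,  0.    ]), np.float64(0.14))
0.61 [504.  36.] [ 0.6435 -0.212 ] 0.0
```

View pics/w1.png

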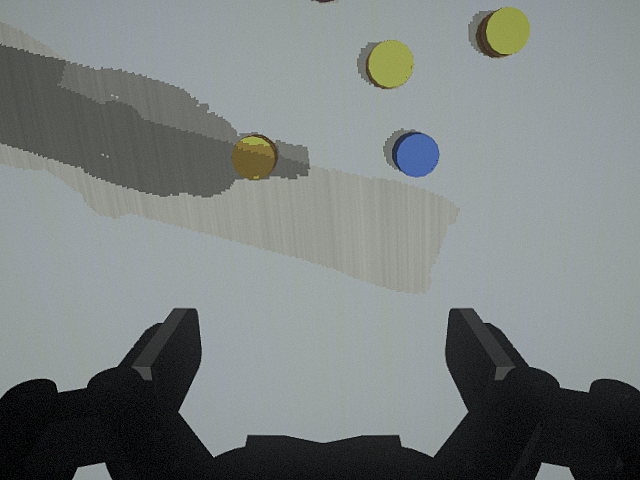

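Wrist picture: yellow tops at (254,156), (388,63) and (503,33), blue at (416,154). This agrees with the fits. Next I'll go to the lid with the fingers closed.

carry_out:
  rows: "9 50 0 0;9 50 0 0;9 50 0 0;9 50 0 0;9 50 0 0;9 50 0 0;9 50 0 0;7 30 0 0;0 0 0 0;0 0 0 0"
  claw: 0

```text
t: 4.47
eef_pos: [0.5596, 0.0474, 0.2311]
tool_rot: [0.0, 0.734, 0.679, -0.0]
contact_force: [0.1, -0.7, 0.1]
gripper_width: 0.002
grasp_force: 0.0
```

```bash
python3 w.py pics/w2.png
```

```text
4.475 [0.5596024  0.04741822 0.23109385] [ 2.06795798e-04  7.33770160e-01  6.79397578e-01 -4.90410394e-04] 0.0021308374670292417
0.53 [334. 450.] [ 0.5498 -0.2283] 107.0 
pocket_1 0.96 [321. 247.] [5.54e-01 1.00e-04 8.00e-03]
pocket_1 0.78 [322. 291.] [ 0.5516 -0.0436  0.008 ]
lid_grip 0.76 [320. 109.] [0.5631 0.1195 0.071 ]
```

View pics/w2.png

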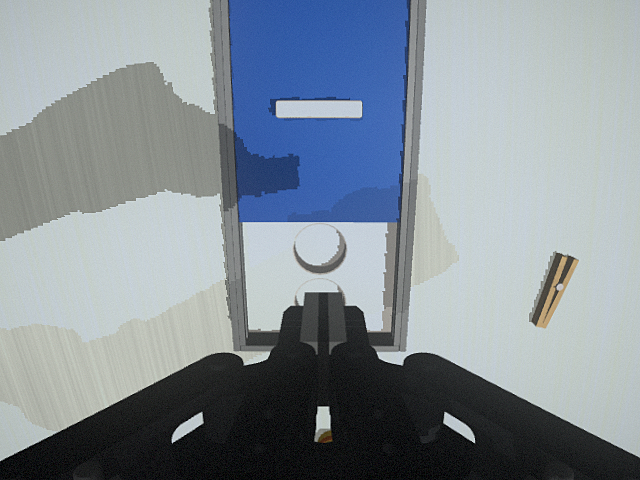

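Wrist picture: the bar is at (319,109), the middle pocket at (321,247), and the tub's walls are parallel to the image columns, so the yaw is right. I'll lower behind the bar and push.

carry_out:
  rows: "1 12 -50 0;1 12 -50 0;0 10 -45 0;0 0 -30 0;0 0 0 0;1 10 0 0;1 10 0 0;0 0 0 0"

```text
t: 5.68
eef_pos: [0.5646, 0.1048, 0.0577]
tool_rot: [0.0, 0.733, 0.681, 0.001]
contact_force: [-0.7, -0.0, 0.2]
gripper_width: 0.001
grasp_force: 0.0
```

carry_out:
  rows: "1 10 0 0;1 10 0 0;1 10 0 0;1 8 0 0;0 0 0 0;0 0 0 0"

```text
t: 6.42
eef_pos: [0.5675, 0.1416, 0.0562]
tool_rot: [-0.0, 0.733, 0.68, 0.0]
contact_force: [0.3, -0.7, 0.1]
gripper_width: 0.001
grasp_force: 0.0
```

carry_out:
  rows: "1 7 0 0;0 6 0 0;1 5 0 0;0 4 0 0;0 3 0 0;0 0 0 0"

```text
t: 7.18
eef_pos: [0.5697, 0.1657, 0.0562]
tool_rot: [0.0, 0.733, 0.68, -0.0]
contact_force: [-0.2, -3.6, -0.9]
gripper_width: -0.001
grasp_force: 1.7
```

```bash
cat > l.py <<'E'
from h import *
for n in("scene","side"):
    c=cam(n)
    for r in place_of(n,"lid_grip")[:1]: print(n,round(r["confidence"],2),np.round(r["centre"]),np.round(ray(c,r["centre"],.071),4))
print(get_obs()["eef_pos"])
E
python3 l.py
```

```text
scene 0.92 [379. 212.] [0.5674 0.1785 0.071 ]
side 0.86 [293. 204.] [0.5734 0.183  0.071 ]
[0.56970212 0.1656482  0.05620948]
```

carry_out:
  rows: "0 1.5 0 0;0 1.5 0 0;0 0 0 0"

```text
t: 7.75
eef_pos: [0.5697, 0.1658, 0.0562]
tool_rot: [0.001, 0.734, 0.679, -0.002]
contact_force: [-1.8, -10.7, 3.6]
gripper_width: 0.004
grasp_force: 5.2
```

The lid is at its back stop: the force rises and the finger no longer moves. Backing off to look at the pockets.

carry_out:
  rows: "-1 -15 0 0;0 -5 40 0;-2 -20 45 0;-4 -50 45 0;-4 -50 45 0;-4 -50 0 0;-4 -50 0 0;0 -5 0 0;0 0 0 0;0 0 0 0"
  claw: 60

```text
t: 9.0
eef_pos: [0.5516, -0.0663, 0.2249]
tool_rot: [-0.0, 0.732, 0.681, 0.001]
contact_force: [0.7, -0.4, 0.4]
gripper_width: 0.706
grasp_force: 0.0
```

```bash
python3 w.py pics/w3.png; python3 l.py
```

```text
9.0 [ 0.55160991 -0.06629921  0.22494258] [-1.68849571e-04  7.32014601e-01  6.81288572e-01  6.90128859e-04] 0.7059647165758259
0.93 [358. 424.] [ 0.5705 -0.3025] 162.0 
0.84 [225. 424.] [ 0.4343 -0.2936] 450.0 (array([ 0.4364, -0.2943,  0.    ]), np.float64(2.01))
0.81 [331. 361.] [ 0.5481 -0.2256] 955.0 (array([ 0.5502, -0.2302,  0.    ]), np.float64(0.547))
0.74 [279. 299.] [ 0.5049 -0.1573] 0.0 
pocket_1 0.77 [322.  46.] [0.5602 0.054  0.008 ]
pocket_1 0.72 [319. 170.] [ 0.5505 -0.044   0.008 ]
pocket_1 0.59 [318. 116.] [0.553  0.0008 0.008 ]
lid_grip 0.17 [318. 111.] [0.5535 0.0048 0.071 ]
scene 0.81 [382. 210.] [0.5659 0.1874 0.071 ]
side 0.69 [291. 203.] [0.5707 0.1877 0.071 ]
[ 0.55128015 -0.06823681  0.22476245]
```

View pics/w3.png

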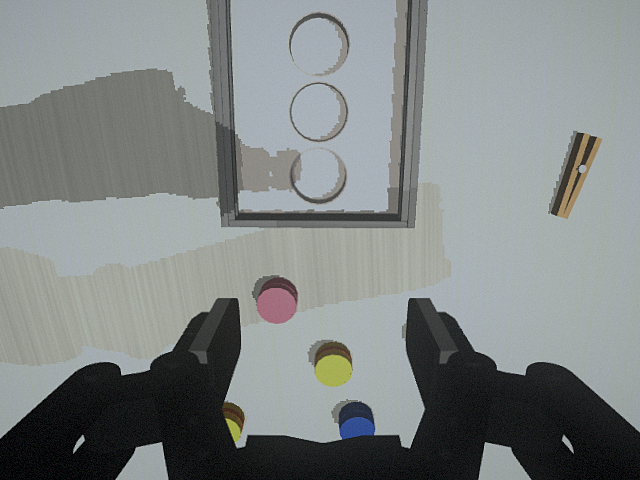

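Wrist picture: all three pockets are clear, with mouths at about (319,43), (319,111) and (319,174). Now I'll measure the mouths at rim height.

Run:
```python
from h import *
c=cam("wrist"); g=cv2.medianBlur(cv2.cvtColor(c["img"],cv2.COLOR_BGR2GRAY),5)
h=cv2.HoughCircles(g[:215,240:400],cv2.HOUGH_GRADIENT,1,45,param1=60,param2=14,minRadius=24,maxRadius=34)
for x,y,r in h[0]: print(x+240,y,r,np.round(ray(c,[x+240,y],.026),4))
v=[.5599,.098,-.0756]
for y in(-.144,-.094,-.044):
    p=place(np.array([[0,y,.026]]),v)[0]; print(p,proj(c,p))
print(get_obs()["eef_pos"])
```

```text
318.5 109.5 29.7 [0.5534 0.0034 0.026 ]
318.5 172.5 28.1 [ 0.5496 -0.0452  0.026 ]
318.5 41.5 31.1 [0.5572 0.0528 0.026 ]
[ 0.54902397 -0.04558869  0.026     ] [317.7571764  173.03490975]
[0.55280037 0.00426849 0.026     ] [317.60618689 108.4110225 ]
[0.55657677 0.05412568 0.026     ] [317.47104152  39.71949864]
[ 0.55127304 -0.06834061  0.22475355]
```

carry_out:
  rows: "-1 -54 0 0;-1 -54 0 0;0 -53 -20 0;0 0 -50 0;0 0 -50 0;0 0 -45 0;0 0 -30 0;0 0 -16 0;0 0 0 0;0 0 0 0"
  claw: 60

```text
t: 10.7
eef_pos: [0.5503, -0.2298, 0.0151]
tool_rot: [0.001, 0.733, 0.68, 0.001]
contact_force: [-0.2, 0.3, 0.5]
gripper_width: 0.701
grasp_force: 0.0
```

carry_out:
  rows: "0 0 0 0;0 0 0 0;0 0 0 0;0 0 0 0"
  claw: 25
  force: 40

```text
t: 11.2
eef_pos: [0.5502, -0.2299, 0.0153]
tool_rot: [0.001, 0.733, 0.68, 0.0]
contact_force: [-1.2, 1.5, 6.4]
gripper_width: 0.397
grasp_force: 39.1
```

carry_out:
  rows: "0 0 45 0;0 0 55 0;1 50 0 0;1 50 0 0;1 50 0 0;1 50 0 0;1 50 0 0;1.8 32.5 0 0;0 0 0 0;0 0 0 0"

```text
t: 12.45
eef_pos: [0.5561, 0.052, 0.114]
tool_rot: [0.0, 0.733, 0.68, -0.0]
contact_force: [0.3, 0.3, -0.5]
gripper_width: 0.394
grasp_force: 40.0
```

Run:
```python
from h import *
o=get_obs(); print(o["eef_pos"],o["gripper_width"],o["grasp_force"])
c=cam("wrist"); cv2.imwrite("pics/w4.png",c["img"])
```

```text
[0.55611549 0.05197399 0.11403626] 0.39367090260558074 39.9811452627182
```

View pics/w4.png

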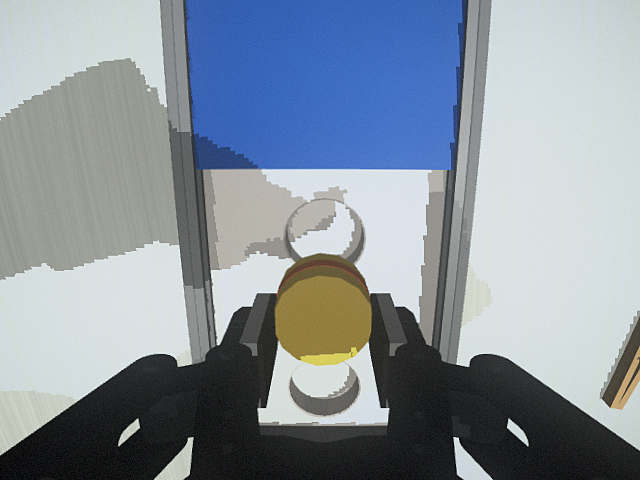

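The tablet is held level at (323,310), in line with pocket 3 at (325,235). I'll lower it into the bore.

carry_out:
  rows: "1 0.5 -35 0;0 0 -25 0;0 0 -12 0;0 0 -8 0;0 0 -4 0;0 0 -3 0;0 0 0 0;0 0 0 0"

```text
t: 13.5
eef_pos: [0.5573, 0.0535, 0.0272]
tool_rot: [0.0, 0.733, 0.68, 0.0]
contact_force: [-0.3, -0.7, -1.3]
gripper_width: 0.398
grasp_force: 40.0
```

carry_out:
  rows: "0 0 0 0;0 0 0 0;0 0 0 0;0 0 30 0;0 0 60 0;-1 -40 20 0;0 -50 20 0;0 -50 0 0;0 -10 0 0;0 0 0 0"
  claw: 60

```text
t: 14.75
eef_pos: [0.5558, -0.0969, 0.1566]
tool_rot: [-0.0, 0.734, 0.68, -0.0]
contact_force: [-0.0, 0.2, -0.2]
gripper_width: 0.7
grasp_force: 0.0
```

Run:
```python
from h import *
o=get_obs(); print(o["eef_pos"],o["gripper_width"])
c=cam("wrist"); cv2.imwrite("pics/w5.png",c["img"])
```

```text
[ 0.55582746 -0.09692067  0.1566104 ] 0.7002943739800451
```

View pics/w5.png

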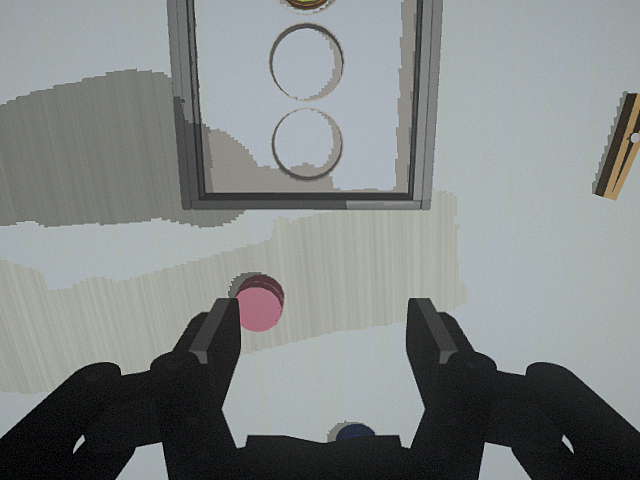

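Tablet one sits in pocket 3 (top edge of the picture). Going to tablet C.

carry_out:
  rows: "43 -56 0 0;43 -56 -10 0;0 0 -40 0;0 0 -40 0;0 0 -30 0;0 0 -21.5 0;0 0 0 0;0 0 0 0"

```text
t: 15.8
eef_pos: [0.6329, -0.1948, 0.0177]
tool_rot: [0.001, 0.733, 0.68, 0.001]
contact_force: [0.8, -0.1, 0.3]
gripper_width: 0.701
grasp_force: 0.0
```

carry_out:
  rows: "0 0 0 0;0 0 0 0;0 0 0 0;0 0 0 0"
  claw: 25

```text
t: 16.3
eef_pos: [0.6329, -0.1953, 0.0185]
tool_rot: [0.001, 0.733, 0.68, 0.001]
contact_force: [-0.7, 1.4, 7.4]
gripper_width: 0.354
grasp_force: 38.3
```

The move fell short by about 14 mm in y, so the grip is off centre. I'll release, rise and re-measure.

carry_out:
  rows: "0 0 0 0;0 0 0 0;0 0 0 0;0 0 40 0;0 -20 40 0;0 0 0 0"
  claw: 60

```text
t: 17.05
eef_pos: [0.6339, -0.2181, 0.1001]
tool_rot: [0.003, 0.734, 0.679, 0.001]
contact_force: [-0.3, 0.3, 0.3]
gripper_width: 0.703
grasp_force: 0.0
```

```bash
cat > t.py <<'E'
import sys
from h import *
s=[float(a) for a in sys.argv[1:3]]
cs=[cam(n) for n in("scene","side","wrist")]
for k in((0,1),(0,),(1,)):
    C=[cs[i] for i in k]; M=[yellow(c,proj(c,[*s,.012]),18) for c in C]; print(k,[m.sum() for m in M],fit(C,M,CYL,[*s,0],False) if min(m.sum() for m in M)>50 else "")
print(get_obs()["eef_pos"])
E
python3 t.py .642 -.209
```

```text
(0, 1) [np.float32(189.0), np.float32(293.0)] (array([ 0.6308, -0.2092,  0.    ]), np.float64(0.699))
(0,) [np.float32(189.0)] (array([ 0.63  , -0.2096,  0.    ]), np.float64(0.451))
(1,) [np.float32(293.0)] (array([ 0.632 , -0.2073,  0.    ]), np.float64(0.243))
[ 0.63105758 -0.21469986  0.09556228]
```

```bash
python3 t.py .631 -.209
python3 - <<'E'
from h import *
c=cam("side"); cv2.imwrite("pics/s2.png",cv2.resize(c["img"][230:400,240:440],None,fx=3,fy=3)); print(proj(c,[.631,-.209,.024])-[240,230])
E
```

```text
(0, 1) [np.float32(175.0), np.float32(293.0)] (array([ 0.6311, -0.2099,  0.    ]), np.float64(0.824))
(0,) [np.float32(175.0)] (array([ 0.6292, -0.2099,  0.    ]), np.float64(0.568))
(1,) [np.float32(293.0)] (array([ 0.6322, -0.2096,  0.    ]), np.float64(0.246))
[ 0.63097725 -0.21425805  0.09507403]
[132.94960589 100.35097748]
```

View pics/s2.png

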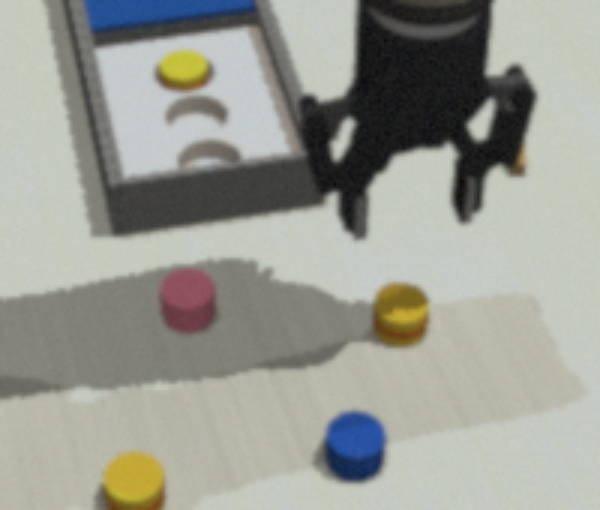

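Tablet C lies flat at about (0.631, −0.209), and tablet one is seated in pocket 3 at crop (185,70). Trying the grasp again.

carry_out:
  rows: "0 5 -30 0;0 0 -30 0;0 0 -15 0;0 0 -5 0;0 0 0 0;0 0 0 0"

```text
t: 18.15
eef_pos: [0.6327, -0.2104, 0.0177]
tool_rot: [0.001, 0.733, 0.68, 0.001]
contact_force: [-0.7, -0.4, -1.0]
gripper_width: 0.707
grasp_force: 0.0
```

carry_out:
  rows: "0 0 0 0;0 0 0 0;0 0 0 0;0 0 0 0"
  claw: 25

```text
t: 18.65
eef_pos: [0.6324, -0.2104, 0.0176]
tool_rot: [0.001, 0.733, 0.68, 0.0]
contact_force: [-0.4, -0.4, 6.0]
gripper_width: 0.392
grasp_force: 39.3
```

carry_out:
  rows: "0 0 40 0;0 0 50 0;-16 43 0 0;-16 43 0 0;-16 43 0 0;-16 43 0 0;-15.5 41.5 0 0;0 0 0 0;0 0 0 0"

```text
t: 19.77
eef_pos: [0.5525, 0.0027, 0.1066]
tool_rot: [0.0, 0.733, 0.68, -0.0]
contact_force: [-0.3, -0.7, -0.8]
gripper_width: 0.389
grasp_force: 39.8
```

carry_out:
  rows: "0.5 0.5 -35 0;0 0 -20 0;0 0 -10 0;0 0 -6 0;0 0 -4 0;0 0 -2.5 0;0 0 0 0;0 0 0 0"

```text
t: 20.78
eef_pos: [0.553, 0.0038, 0.0293]
tool_rot: [0.0, 0.733, 0.68, 0.0]
contact_force: [-0.3, 0.8, -0.1]
gripper_width: 0.389
grasp_force: 39.9
```

carry_out:
  rows: "0 0 0 0;0 0 0 0;0 0 0 0;0 0 30 0;0 0 55 0;-17 -43 0 0;-17 -43 0 0;-17 -43 0 0;-17 -43 0 0;-17 -43 0 0"
  claw: 60

```text
t: 22.02
eef_pos: [0.4672, -0.2125, 0.1142]
tool_rot: [0.0, 0.733, 0.68, 0.0]
contact_force: [0.1, -1.2, 0.4]
gripper_width: 0.705
grasp_force: 0.0
```

carry_out:
  rows: "-17 -42 0 0;-16 -41 0 0;0 0 0 0;0 0 0 0"

```text
t: 22.52
eef_pos: [0.435, -0.2937, 0.114]
tool_rot: [-0.0, 0.733, 0.68, 0.0]
contact_force: [0.4, -0.2, 0.5]
gripper_width: 0.699
grasp_force: 0.0
```

```bash
python3 t.py .4348 -.2937; python3 w.py pics/w6.png
```

```text
(0, 1) [np.float32(188.0), np.float32(362.0)] (array([ 0.4329, -0.2936,  0.    ]), np.float64(0.558))
(0,) [np.float32(188.0)] (array([ 0.4324, -0.2931,  0.    ]), np.float64(0.312))
(1,) [np.float32(362.0)] (array([ 0.4352, -0.2909,  0.    ]), np.float64(0.232))
[ 0.4354983  -0.29281236  0.11406751]
22.675 [ 0.4354983  -0.29281236  0.11406751] [-7.35836126e-05  7.32254116e-01  6.81031442e-01  2.81816671e-04] 0.7045469893728403
0.74 [542. 232.] [ 0.5693 -0.3008] 0.0
```

carry_out:
  rows: "0 0 -40 0;0 0 -35 0;0 0 -15 0;0 0 -8 0;0 0 0 0;0 0 0 0"

```text
t: 23.62
eef_pos: [0.4355, -0.2946, 0.017]
tool_rot: [0.001, 0.733, 0.68, 0.0]
contact_force: [-0.2, -0.4, -0.2]
gripper_width: 0.704
grasp_force: 0.0
```

carry_out:
  rows: "0 0 0 0;0 0 0 0;0 0 0 0;0 0 0 0"
  claw: 25

```text
t: 24.12
eef_pos: [0.4353, -0.2945, 0.017]
tool_rot: [0.001, 0.733, 0.68, 0.0]
contact_force: [-1.8, -0.4, 6.7]
gripper_width: 0.393
grasp_force: 39.1
```

carry_out:
  rows: "0 0 40 0;0 0 50 0;19 41 0 0;19 41 0 0;19 41 0 0;19 41 0 0;19 41 0 0;19 43 0 0;0 0 0 0;0 0 0 0"

```text
t: 25.38
eef_pos: [0.5484, -0.0468, 0.106]
tool_rot: [0.0, 0.733, 0.68, -0.0]
contact_force: [0.1, -0.4, 0.2]
gripper_width: 0.399
grasp_force: 39.9
```

carry_out:
  rows: "1 0.5 -35 0;0 0 -20 0;0 0 -10 0;0 0 -6 0;0 0 -4 0;0 0 -2.5 0;0 0 0 0;0 0 0 0"

```text
t: 26.38
eef_pos: [0.55, -0.0457, 0.0288]
tool_rot: [0.0, 0.733, 0.68, 0.0]
contact_force: [-0.2, -0.7, -0.7]
gripper_width: 0.392
grasp_force: 39.9
```

carry_out:
  rows: "0 0 0 0;0 0 0 0;0 0 0 0;0 0 30 0;0 0 60 0;0 -30 50 0;0 -30 40 0;0 0 0 0;0 0 0 0"
  claw: 60

```text
t: 27.5
eef_pos: [0.5493, -0.1052, 0.208]
tool_rot: [-0.0, 0.733, 0.68, -0.0]
contact_force: [0.2, 0.9, -0.8]
gripper_width: 0.704
grasp_force: 0.0
```

```bash
python3 w.py pics/w7.png
python3 - <<'E'
import cv2,numpy as np
from h import *
a=cv2.imread("pics/w7.png")[:300,150:500]; c=cam("side"); b=cv2.resize(c["img"][200:310,245:360],None,fx=2.727,fy=2.727)
b=cv2.resize(b,(350,300)); cv2.imwrite("pics/both.png",np.hstack([a,b]))
E
```

```text
27.5 [ 0.54928308 -0.10523715  0.20795413] [-3.96321777e-04  7.33023249e-01  6.80203451e-01 -1.56470411e-04] 0.703820883880469
0.93 [360. 403.] [ 0.5702 -0.3021] 0.0 
0.84 [316. 125.] [ 0.5487 -0.0449] 1873.0 (array([ 0.5501, -0.0452,  0.    ]), np.float64(0.046))
0.84 [275. 262.] [ 0.5051 -0.1541] 0.0 
0.78 [317.  54.] [0.5534 0.0065] 2136.0 (array([0.553, 0.005, 0.   ]), np.float64(0.036))
0.32 [584. 130.] [ 0.7618 -0.062 ] 7.0
```

View pics/both.png

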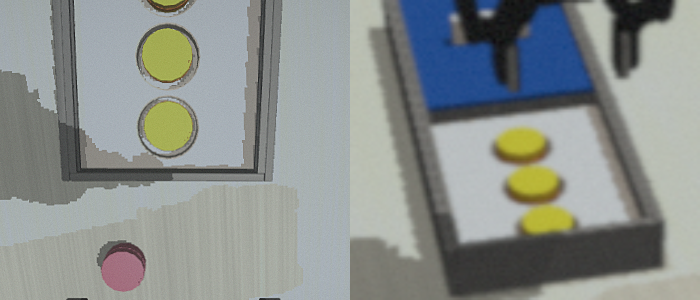

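All three yellow tablets sit concentric and flat in their pockets: left crop (167,55) and (167,127) plus the top edge, right crop (520,145), (533,183) and (547,220). Now I'll shut the lid.

carry_out:
  rows: "2.5 46 0 0;2.5 46 0 0;2.5 46 0 0;2.5 46 0 0;2.5 46 0 0;2.5 46 0 0;3 46 0 0;0 0 0 0;0 0 0 0"
  claw: 0

```text
t: 28.88
eef_pos: [0.5675, 0.2159, 0.2078]
tool_rot: [-0.0, 0.733, 0.68, -0.001]
contact_force: [-0.0, -1.4, 0.7]
gripper_width: 0.003
grasp_force: 0.0
```

carry_out:
  rows: "0 0 -50 0;0 0 -50 0;0 0 -35 0;0 0 -15 0;0 0 0 0;0 0 0 0"

```text
t: 29.62
eef_pos: [0.569, 0.2165, 0.0601]
tool_rot: [0.001, 0.733, 0.68, 0.001]
contact_force: [0.6, 0.7, 0.8]
gripper_width: 0.004
grasp_force: 0.0
```

carry_out:
  rows: "0 -5 -3 0;-1 -12 0 0;-1 -14 0 0;-1 -14 0 0;-1 -14 0 0;-1 -14 0 0;-1 -14 0 0;-1 -14 0 0;-1 -14 0 0;-1 -14 0 0"

```text
t: 30.88
eef_pos: [0.5585, 0.0863, 0.0554]
tool_rot: [-0.0, 0.733, 0.68, -0.0]
contact_force: [0.2, 2.5, 1.2]
gripper_width: 0.004
grasp_force: 1.2
```

carry_out:
  rows: "-1 -13 0 0;-1 -12 0 0;-1 -10 0 0;-1 -8 0 0;0 -6 0 0;0 -4 0 0;0 0 0 0;0 0 0 0"

```text
t: 31.88
eef_pos: [0.5548, 0.0339, 0.0555]
tool_rot: [0.0, 0.733, 0.68, -0.0]
contact_force: [-0.1, 0.0, -0.2]
gripper_width: 0.001
grasp_force: 0.0
```

```bash
python3 l.py
```

```text
scene 0.73 [488. 189.] [0.6229 0.4541 0.071 ]
side 0.65 [302. 246.] [0.5536 0.0261 0.071 ]
[0.55483602 0.03426382 0.05551482]
```

carry_out:
  rows: "0 -2 0 0;0 -2 0 0;0 -1.5 0 0;0 0 0 0"

```text
t: 32.58
eef_pos: [0.5546, 0.0287, 0.0555]
tool_rot: [-0.0, 0.733, 0.68, -0.0]
contact_force: [-0.5, 1.4, 0.7]
gripper_width: -0.005
grasp_force: 0.8
```

carry_out:
  rows: "0 -1.5 0 0;0 -1.5 0 0;0 0 0 0"

```text
t: 32.95
eef_pos: [0.5546, 0.0282, 0.0555]
tool_rot: [-0.001, 0.732, 0.681, 0.001]
contact_force: [-0.9, 8.1, -1.3]
gripper_width: 0.004
grasp_force: 3.6
```

The lid is at its shut stop: force rises and travel between contacts is about 172 mm. Retreating to check.

carry_out:
  rows: "0 6 0 0;0 10 5 0;0 10 40 0;0 0 50 0;0 0 50 0;0 -50 0 0;0 -50 0 0;0 -50 0 0;0 -30 0 0;0 0 0 0"

```text
t: 34.2
eef_pos: [0.5545, -0.1316, 0.2007]
tool_rot: [0.001, 0.735, 0.678, -0.001]
contact_force: [-0.5, 0.2, 0.3]
gripper_width: -0.001
grasp_force: 0.0
```

```bash
python3 w.py pics/w8.png; python3 l.py
python3 - <<'E'
from h import *
c=cam("side"); w=cv2.imread("pics/w8.png")
cv2.imwrite("pics/end.png",np.hstack([cv2.resize(w,(400,300)),cv2.resize(c["img"],(400,300))]))
E
```

```text
34.2 [ 0.55448625 -0.13161269  0.20068878] [ 5.78061993e-04  7.34902382e-01  6.78172416e-01 -5.74671282e-04] -0.0005169359249651695
0.81 [262. 240.] [ 0.5025 -0.1585] 0.0 
scene 0.97 [313. 235.] [0.5571 0.0128 0.071 ]
side 0.66 [304. 248.] [0.5558 0.0169 0.071 ]
[ 0.55492992 -0.12711015  0.20059665]
```

View pics/end.png

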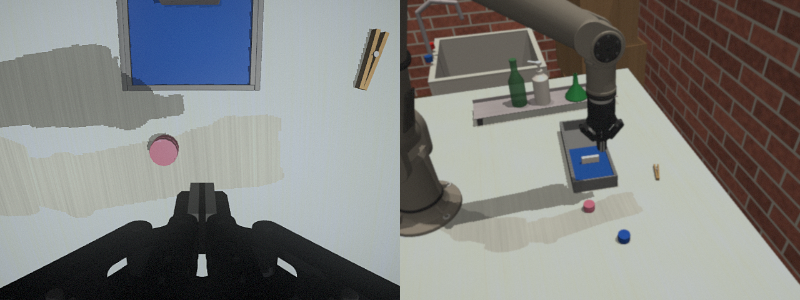

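The lid reaches the near end wall (left picture, edge at about (190,85)), the bar is at about y = 0.012 as expected for shut, and the bystanders are untouched.

```bash
python3 -c "
from station import *
print(hand_in())"
```

```text
the job is handed in; nothing more can be done
None
```

I slid the lid fully back, put one yellow tablet flat in each of the three pockets, slid the lid shut to its stop and handed the job in at about 34 s; one tablet was nudged about 10 mm by a first off-centre grip, and the dispenser, bottle, funnel and peg were not touched.

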